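Offer up a lugged collar over its housing

TASK

Take the black dust cap out of the housing's bore and leave it in the grey tray. Then pick up the steel collar that has the lug, carry it over the tool rack without touching the rack, and stop with it hovering upright about 1 cm above the open bore, centred on it and with the lug lined up over the notch between the housing's two ears, so that I can inspect the faces before it goes in. Finish while still holding it there: do not let it touch the housing, do not put it down or let go, and leave the other things on the bench where they are.

Things in the scene. Friction and masses are not known exactly. Their poses are not given: they have to be found in the camera images.
- housing: Aluminium bearing housing fixed to the bench, 90 x 90 x 55 mm block with a vertical through bore 47 mm in diameter in the middle of its top. Two ears (12 x 9 x 10 mm high) on top near the edge of its +x side, 38 mm from the bore axis, leave a 16 mm wide notch between them; the notch lies along the housing's +x axis. Origin: centre of its underside; z up. It stands on a black rubber mat 2 mm thick, left or right of the tool rack.
- bore_mouth (a point): Centre of the housing's bore at the level of its top face, 55 mm above the housing's underside; axes as the housing's (the +x axis points at the notch). The ears rise 10 mm above this level.
- cap_center (a point): Black plastic dust cap, loosely plugged in the bore at the start: plug 42 mm diameter x 8 mm, then a disc 54 mm diameter x 6 mm which rests on the housing's top, then an upright round grip knob 24 mm diameter x 32 mm high; 46 mm high in all, 50 g. It lifts straight out. The point is on its axis, half-way up (23 mm above its underside, 9 mm above the disc's top face, 23 mm below the knob's top).
- tray: Grey plastic open tray fixed on the same mat, next to the housing, farther from the robot: 120 (x) x 160 (y) x 25 mm high outside, walls and floor 4 mm. Origin: centre of its underside.
- collar_center (a point): Steel flanged collar (a tube, 32 mm hole through), standing upright on the white sheet (2 mm thick) on the side of the rack away from the housing; about 0.28 kg, 60 mm high. From below: spigot 44 mm diameter x 18 mm, flange 56 mm diameter x 6 mm with one lug, round neck 40 mm diameter x 36 mm which is the place to grip. The point is on its axis half-way up, 30 mm above its foot, 6 mm above the flange's top face and 30 mm below the neck's top. Its +x axis points at the lug.
- lug (a point): The collar's lug: a 12 mm wide, 6 mm thick tab at flange height that reaches 42 mm from the collar's axis along its +x. The point is 36 mm from the axis, 21 mm above the foot.
- rack: Fixed tool rack between the housing's mat and the white sheet: wooden block 310 (its x, away from the robot) x 46 (y) x 45 mm high with a row of upright small screwdrivers whose handles reach up to 112 mm above the bench. Origin: centre of its underside.
- sleeve_center (a point): Plain flanged steel sleeve, similar to the collar but only 40 mm high and without a lug; loose on the white sheet, a bystander. Point on its axis half-way up (20 mm). Flange 56 mm in diameter.
- oil_center (a point): Small amber oil bottle, 40 mm diameter, 75 mm high, upright and loose on the white sheet, a bystander. Point on its axis half-way up.
- seal: Black rubber seal ring lying loose on the white sheet, 46 mm outside diameter, 6 mm high, a bystander. Origin: centre of its underside.
- bolt: Small steel shoulder bolt lying loose on the white sheet, about 50 mm long, 14 mm high, a bystander. Origin: underside, near its head.
There are look-alikes about, which are no part of the job. Leave any red or yellow look-alike of the part that bears collar_center alone.

How it is judged (in metres and radians):
On the way, in this order (a step that is already met when the one before it is completed fails the run):
1. the dust cap lies in the tray, let go (x of cap_center in the frame of tray between -0.05 and 0.05 m and y of cap_center in the frame of tray between -0.07 and 0.07 m and z of cap_center in the frame of tray below 0.05 m and contact force between the fingers and cap below 0.1 N and linear speed of cap below 0.05 m/s), for 0.2 s.
2. the collar passes over the tool rack, above its screwdrivers (y of collar_center in the frame of rack between -0.06 and 0.06 m and x of collar_center in the frame of rack between -0.17 and 0.17 m and z of collar_center in the frame of rack above 0.142 m), for 0.02 s.
At the end, for the whole second after the job is handed in: The collar, still gripped and at rest, hovers with its foot 3 to 20 mm above the housing's top face, its axis within 8 mm of the bore's axis, upright within 0.12 rad, its lug towards the notch within 0.2 rad, not touching the housing; the dust cap lies at rest and released in the tray (all of step 1 and z of collar_center in the frame of bore_mouth between 0.033 and 0.05 m and horizontal distance between collar_center and bore_mouth below 0.008 m and angle between the x axis of collar_center and the x axis of bore_mouth, either way round below 0.2 rad and x of lug in the frame of bore_mouth above 0.02 m and angle between collar_center's own z axis and vertical below 0.12 rad and linear speed of collar below 0.02 m/s and contact force between the fingers and collar above 1 N and contact force between collar and housing below 0.1 N); the arm keeps its last pose, push and grip.
It fails at once if the collar touches the housing (contact force between collar and housing above 0.5 N).
It fails at once if the tool rack is touched (contact force between anything else and rack above 2 N).
It fails at once if a bystander on the white sheet is moved by more than 30 mm (distance of any of sleeve_center, oil_center, seal, bolt from where it was at the start of the episode above 0.03 m).
It also fails if it takes over 56 s, if anything falls off the work surface, if the arm or the gripper's body presses on something with over 40 N, if the wrist force passes 120 N, or if a joint passes its speed limit or range.

ROBOT

A 7-joint arm with a two-finger parallel gripper is mounted at the origin on the work surface. World frame = base frame: x ahead of the robot, y to its left, z up, the work surface at z = 0. Lengths are in mm, angles in rad, forces in N, time in s.
With the tool pointing down it reaches from about 400 to 875 mm from the base axis. Payload 4.4 kg.
Tool frame: the origin (TCP) lies at the very end of the fingers, on their centre line; the grasp point (between the pads) lies 19 mm behind it; z points along the fingers, x is the direction in which the jaws open and shut, and the axes are right-handed (so a half turn about z gives the same grasp; the last joint's range is limited). The gripper opens to 85 mm and grips with 20 to 120 N. Pads are 22 mm wide; open, the fingers measure 114 mm over their backs; the gripper's body (76 mm by 85 mm) begins 54 mm behind the grasp point. The pads swing forward as they close: fully open they stand 13 mm farther back than shut.
Start: joints at [-1.178, 0.628, 0.038, 1.517, -0.027, 0.996, -0.02], TCP at [287.846, 582.806, 194.913] pointing down, gripper open.
Joint ranges: [-3.06, 3.06], [-0.37, 2.12], [-1.25, 1.32], [0.18, 2.47], [-1.1, 4.24], [0.23, 1.98], [-2.94, 2.94]. Speed limits (rad/s): [2.57, 2.57, 3.14, 3.14, 3.14, 3.14, 3.14].

INTERFACE

Orientations are given as [roll, pitch, yaw] about the fixed x, y, z axes, in that order (R = Rz(yaw) Ry(pitch) Rx(roll)).
In Python, from cell import ctrl, get_image, job, models gives the robot as it stands.
- The arm moves only by the tool move_arm, never from a script. Its argument "moves" is a list that holds one entry, the list of rows, each a list of 6 numbers: the shift along the tool's x, y, z in m, then the turn, a rotation vector about the tool's x, y, z in rad. A call has 1 to 20 rows; each row is the pose to reach, as a shift and turn from the pose commanded when the call began, along the tool's axes at that moment; what a row does not reach only later rows make up. A row lasts 1/8 s, in which the tool goes at most 62.5 mm and 10.7 degrees, less where a joint would pass 70% of its speed; a pose out of reach is approached as far as the arm can. A call with a gripper value outside its range is refused whole. "jaw" is the opening, from 0 (shut) to 1 (fully open), set as the call begins (left out, the last holds). The fingers move at their own pace and stop on an object; the grip force is fixed at half the most. Time passes only in rows, so rows that repeat a pose let the fingers close. It gives the time, the measured TCP pose, the force and the opening at its end, in the units of the state.
- ctrl.read_state(): the state, without advancing time (a new reading comes with each control period).
- get_image(name): name is "scene" or "side" or "wrist"; returns a dict with "color" (420x560x3 uint8, blue, green, red), "fov_y" (degrees; the focal length in pixels is half the picture's height over the tangent of half this angle, whatever the lens; pixels are square), "cx", "cy" (the principal point, pixels), "origin" and "orientation" of the camera in the world; the wrist camera has in their place "hand_eye" (4x4, takes a point from camera to tool coordinates, whose origin is the TCP and whose axes are the tool frame's). Camera axes: x right, y up, looking along -z (the intrinsics and any distortion apply to the point x, -y, -z); pixel columns grow to the right and rows downward; lengths in mm; the calibration is good to about 2 mm. The wrist camera is an equidistant fisheye: a pixel r from the principal point sees the ray r / f radians off the axis. A picture is of the moment at which its call begins: read the wrist's pose just before it. There is no depth.
- job.finish_job(): hands the job in, once; it reports no verdict.
Trained networks look in the newest picture that a camera, given by its name, has taken for a name from the list of things; names that differ only in an ending like _2 or _b are one class to them, and where a whole thing is asked for, a point or a joint stands for the part that bears it (a point fixed in the world has none). Each returns a list of dicts, best first, with "score" (0 to 1); they miss things now and then, are a little off and sometimes report something else, mostly with a low value. They report only what shows in the picture. A call takes as long as a camera call. They do not tell look-alikes from the thing itself.
- models.cut_out(camera, thing): "pixels" (420x560 bool, what is visible of it) and "uv" ([column, row] in pixels, amid what is visible of it).
- models.place_of(camera, thing): "uv" ([column, row] in pixels: a listed point, or the origin of a listed thing).
The state is a dict: "clock": time; "qpos": joint angles; "qd": joint speeds; "tau": joint torques, N m; "eef_pos": TCP position; "tool_rot": TCP orientation; "force": force on the tool from outside, world axes, zero at the start; "torque": the same for the moment, N m; "width": finger opening in mm.
Only numpy, scipy, OpenCV 4.12 (cv2) and the standard library are available. Lean on these libraries where they do the work, as an engineer would, in place of code of your own. Each camera call takes 0.05 s, during which the arm holds its last target.

## Working session

There is one attempt and no reset: what is moved stays moved. The work goes in short steps, Python scripts to look and compute and a tool call to move; the robot and the scene stay as the last step left them, time stands still between calls to the robot, and variables do not carry over. Pictures are saved under pics/ and viewed, and the job is handed in when it is done.

Besides the shell and the picture viewer there is one more tool, called after "Call:" as name(argument=value, ...) on one line, values as JSON. move_arm: Moves the arm, as the interface text tells. Its arguments: {"type":"object","properties":{"moves":{"type":"array","items":{"type":"array","items":{"type":"array","items":{"type":"number"}}}},"jaw":{"type":"number"}},"required":["moves"]}

```bash
ls; mkdir -p pics; python3 - <<'E'
from cell import ctrl,get_image,job,models
import cv2
s=ctrl.read_state();print(s)
for n in ["scene","side","wrist"]:
    im=get_image(n);cv2.imwrite(f"pics/a_{n}.png",im["color"]);print({k:v for k,v in im.items() if k!="color"})
E
```

```text
pics
{'clock': 0.0, 'qpos': array([-1.17780251,  0.6293627 ,  0.03842371,  1.51837985, -0.02699207,
        0.9962825 , -0.02000541]), 'qd': array([ 1.31037634e-03, -1.82889903e-06,  1.20851034e-03,  1.67962701e-03,
        7.45479355e-04, -1.44237323e-04,  2.08923173e-04]), 'tau': array([ 9.22257968e-04, -5.63386273e+01,  1.22690152e+00, -1.93446475e+01,
        1.11490890e-02,  1.04197883e-02, -6.05269435e-06]), 'eef_pos': array([287.52195709, 582.17187957, 193.97428865]), 'tool_rot': array([3.14157038e+00, 1.91475895e-03, 1.11201589e+00]), 'force': array([ 0.28257788, -0.29913834,  0.03902818]), 'torque': array([-0.03687292,  0.01381723,  0.02908873]), 'width': 85.30772891723183}
{'fov_y': 45.85192958813578, 'cx': 267.5587342653034, 'cy': 215.52044082864307, 'origin': array([ 968.0352002 ,  417.31372659, 1111.22411301]), 'orientation': array([0.54282865, 0.01257996, 2.16305653])}
{'fov_y': 50.99705607258494, 'cx': 277.351045743776, 'cy': 212.03094305831, 'origin': array([-293.24556389, -684.81943752,  712.4418965 ]), 'orientation': array([ 1.02150461e+00,  6.81893276e-05, -8.17281353e-01])}
{'fov_y': 65.70646984690485, 'cx': 277.21095365243355, 'cy': 208.41638070285788, 'hand_eye': array([[ 9.99999471e-01, -1.86956908e-04,  1.01139589e-03,
        -2.10998372e-01],
       [ 9.98421230e-05, -9.61051909e-01, -2.76367904e-01,
        -7.02853879e+01],
       [ 1.02367284e-03,  2.76367859e-01, -9.61051382e-01,
        -1.81456408e+02],
       [ 0.00000000e+00,  0.00000000e+00,  0.00000000e+00,
         1.00000000e+00]])}
```

View pics/a_scene.png

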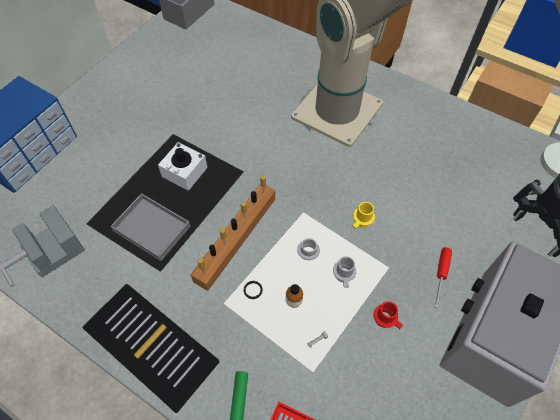

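View pics/a_side.png

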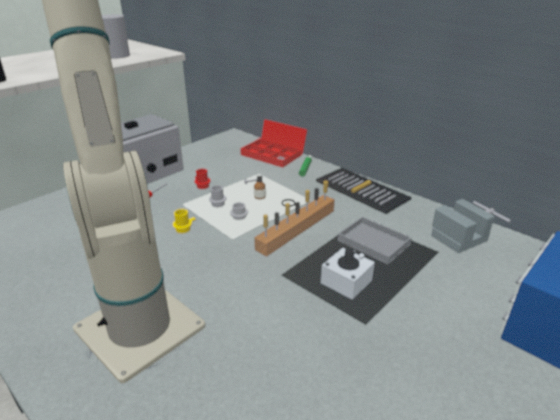

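View pics/a_wrist.png

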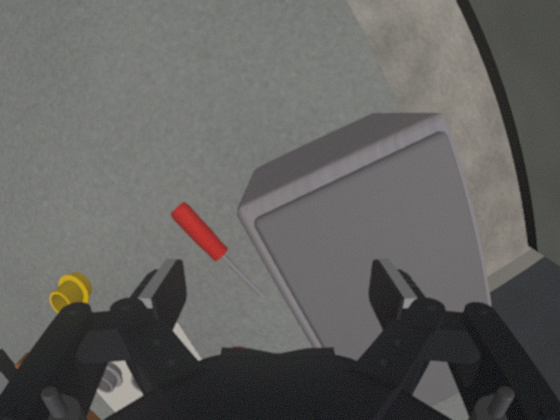

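The scene shows the housing with its cap at (183,160), the tray at (150,225), the rack at (235,237), a steel part at (308,248) and another at (345,268), and yellow and red look-alikes at (365,213) and (388,315). Next I locate these and confirm which steel part has the lug.

```bash
cat > h.py <<'E'
import numpy as np,cv2
from scipy.spatial.transform import Rotation as R
from scipy.optimize import least_squares
from cell import ctrl,get_image,job,models
def cam(im,st=None):
    f=im["color"].shape[0]/2/np.tan(np.radians(im["fov_y"]/2))
    if "hand_eye" in im:
        H=np.array(im["hand_eye"]);Rt=R.from_euler("xyz",st["tool_rot"]).as_matrix()
        return dict(f=f,c=(im["cx"],im["cy"]),o=Rt@H[:3,3]+st["eef_pos"],R=Rt@H[:3,:3],fish=True)
    return dict(f=f,c=(im["cx"],im["cy"]),o=np.array(im["origin"]),R=R.from_euler("xyz",im["orientation"]).as_matrix(),fish=False)
def ray(c,uv):
    x=(uv[0]-c["c"][0])/c["f"];y=(uv[1]-c["c"][1])/c["f"]
    if c["fish"]:
        r=np.hypot(x,y)+1e-12;d=np.array([x/r*np.sin(r),-y/r*np.sin(r),-np.cos(r)])
    else: d=np.array([x,-y,-1.]);d/=np.linalg.norm(d)
    return c["R"]@d
def proj(c,P):
    p=c["R"].T@(np.asarray(P,float)-c["o"]);v=np.array([p[0],-p[1],-p[2]])
    if c["fish"]:
        rr=np.hypot(v[0],v[1])+1e-12;t=np.arctan2(rr,v[2]);q=v[:2]/rr*t
    else:q=v[:2]/v[2]
    return np.array(c["c"])+c["f"]*q
def atz(c,uv,z):
    d=ray(c,uv);return c["o"]+d*(z-c["o"][2])/d[2]
def tri(obs):
    A=np.zeros((3,3));b=np.zeros(3)
    for c,uv in obs:
        d=ray(c,uv);M=np.eye(3)-np.outer(d,d);A+=M;b+=M@c["o"]
    return np.linalg.solve(A,b)
E
python3 - <<'E'
from h import *
Z=dict(housing=2,bore_mouth=57,cap_center=66,tray=2,collar_center=32,lug=23,rack=0,sleeve_center=22,oil_center=39.5,seal=2,bolt=2)
cs={n:(get_image(n)) for n in["scene","side"]}
img=cs["scene"]["color"];cv2.imwrite("pics/b1.png",cv2.resize(img[190:350,200:430],None,fx=3.4,fy=3.4,interpolation=cv2.INTER_CUBIC))
cv2.imwrite("pics/b2.png",cv2.resize(img[120:290,80:290],None,fx=3.5,fy=3.5,interpolation=cv2.INTER_CUBIC))
for t in Z:
    for n in cs:
        c=cam(cs[n])
        for r in models.place_of(n,t)[:3]:
            print(t,n,round(r["score"],2),np.round(r["uv"],1),np.round(atz(c,r["uv"],Z[t])))
E
```

```text
housing scene 0.68 [184.6 174.3] [ 437. -232.    2.]
housing side 0.89 [346.1 277.9] [ 441. -230.    2.]
bore_mouth scene 0.74 [183.1 159.4] [ 427. -234.   57.]
bore_mouth scene 0.72 [307.1 249.6] [474. 183.  57.]
bore_mouth side 0.63 [349.4 262.4] [ 437. -237.   57.]
cap_center scene 0.57 [183.4 154.2] [ 418. -239.   66.]
cap_center side 0.55 [351.3 258.7] [ 442. -238.   66.]
tray scene 0.72 [151.2 226.9] [ 615. -199.    2.]
collar_center scene 0.91 [342.3 269.3] [461. 274.  32.]
collar_center scene 0.82 [388.  315.7] [504. 417.  32.]
collar_center scene 0.69 [307.7 251.4] [466. 181.  32.]
collar_center side 0.94 [180.9 222.7] [287. 236.  32.]
collar_center side 0.81 [201.1 178.3] [500. 414.  32.]
collar_center side 0.63 [217.9 199.8] [444. 260.  32.]
lug scene 0.95 [355.1 227.3] [338. 243.  23.]
lug scene 0.87 [401.1 321.6] [497. 447.  23.]
lug scene 0.86 [347.2 282.4] [480. 299.  23.]
lug side 0.67 [195.7 174.9] [514. 462.  23.]
lug side 0.57 [220.1 196.8] [471. 282.  23.]
lug side 0.34 [214.4 197.5] [456. 292.  23.]
rack scene 0.67 [234.5 239.2] [524.   1.   0.]
rack scene 0.22 [185.3 152. ] [ 374. -281.    0.]
rack side 0.95 [296.  228.3] [526.   9.   0.]
sleeve_center scene 0.74 [185.3 155.3] [ 395. -260.   22.]
sleeve_center scene 0.64 [307.  249.4] [458. 174.  22.]
sleeve_center side 0.53 [238.9 208.6] [464. 186.  22.]
sleeve_center side 0.47 [347.3 281.5] [ 412. -252.   22.]
oil_center scene 0.65 [294.9 295.3] [582. 217.  40.]
oil_center side 0.73 [258.5 187.7] [576. 214.  40.]
seal scene 0.66 [344.6 279.3] [467. 288.   2.]
seal scene 0.43 [252.1 287.4] [608. 114.   2.]
seal side 0.69 [297.7 228.3] [527.   4.   2.]
seal side 0.62 [286.7 197.5] [640. 149.   2.]
bolt scene 0.59 [319.4 341.7] [632. 316.   2.]
bolt scene 0.45 [343.5 269.3] [445. 273.   2.]
```

View pics/b1.png

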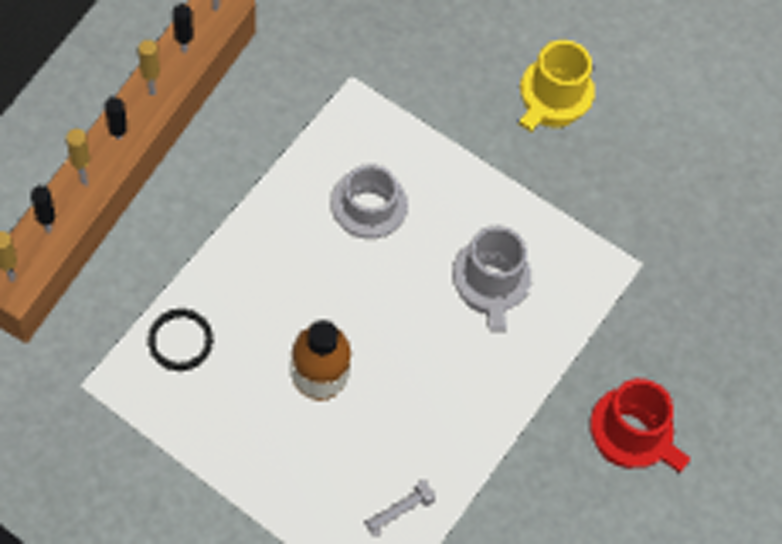

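View pics/b2.png

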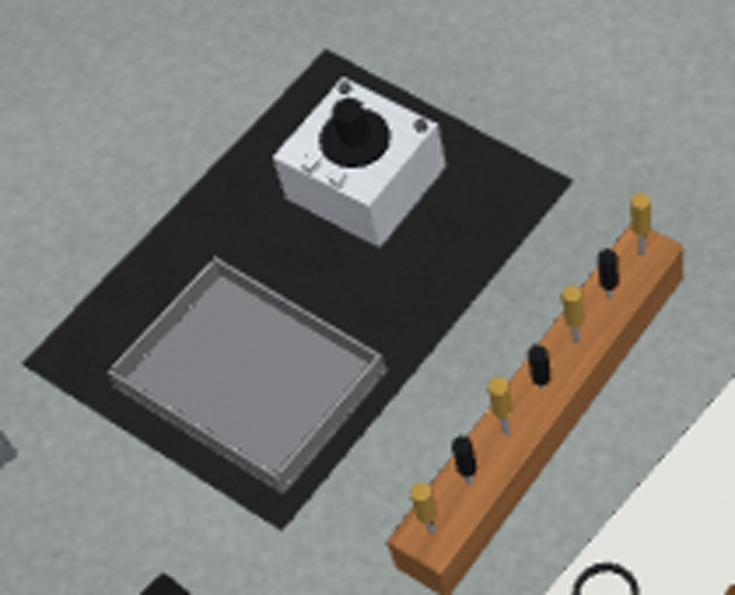

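The part at (343,269) is the collar: steel, tall, with a lug at (347,283). The part at (307,250) is the lugless sleeve. The yellow (360,213) and red (388,315) parts are look-alikes, so I leave them alone. Next I get the housing yaw and a first move to above the housing.

```bash
cat >> h.py <<'E'
def rel(pos,yaw,st=None,rp=(np.pi,0)):
    "shift and rotvec in tool frame from the current pose to pos / yaw, tool down"
    st=st or ctrl.read_state();T=R.from_euler("xyz",st["tool_rot"])
    d=T.inv().apply(np.array(pos)-st["eef_pos"])/1000
    G=R.from_euler("xyz",[rp[0],rp[1],yaw]);return np.round(np.r_[d,(T.inv()*G).as_rotvec()],4)
E
python3 - <<'E'
from h import *
im=get_image("scene");c=cam(im)
cr=lambda x,y:(80+x/3.5-.3,120+y/3.5-.3)
for n,p in dict(e1=(310,165),e2=(337,180)).items(): print(n,atz(c,cr(*p),67))
for n,p in dict(c1=(343,78),c2=(440,125),c3=(274,157),c4=(380,203)).items(): print(n,atz(c,cr(*p),57))
for n,p in dict(t1=(215,258),t2=(384,358),t3=(283,482),t4=(112,373)).items(): print(n,atz(c,cr(*p),27))
for n,p in dict(r1=(683,250),r2=(445,590)).items(): print(n,atz(c,cr(*p),45))
cr=lambda x,y:(200+x/3.4-.3,190+y/3.4-.3)
print("lugtip",atz(c,cr(497,325),23),"necktop",atz(c,cr(497,250),62))
st=ctrl.read_state()
for a in np.linspace(1.11,-0.5,9)[1:]:
    r=np.interp(a,[-.5,1.11],[480,650]); 
    print(rel((r*np.cos(a),r*np.sin(a),300),a,st))
E
```

```text
e1 [ 472.6646853  -245.25907733   67.        ]
e2 [ 472.27486216 -219.50268714   67.        ]
c1 [ 388.58872118 -284.36980287   57.        ]
c2 [ 383.55626713 -192.72711651   57.        ]
c3 [ 477.17332678 -279.31153139   57.        ]
c4 [ 466.27469468 -185.30989558   57.        ]
t1 [ 560.17330283 -274.5036126    27.        ]
t2 [ 558.21637853 -113.78164537   27.        ]
t3 [ 675.51246319 -109.91301149   27.        ]
t4 [ 676.84943666 -270.18721078   27.        ]
r1 [370.33571181  21.68311968  45.        ]
r2 [681.87882637  39.67990804  45.        ]
lugtip [488.33795986 300.35670878  23.        ] necktop [457.17271505 277.43019466  62.        ]
[-0.0342  0.1269 -0.1051 -0.      0.      0.2033]
[-0.0915  0.2391 -0.1051 -0.      0.      0.4045]
[-0.1681  0.3338 -0.1051 -0.      0.      0.6058]
[-0.2592  0.4081 -0.1051 -0.      0.      0.807 ]
[-0.36    0.46   -0.1051 -0.      0.      1.0083]
[-0.4653  0.4888 -0.1051 -0.      0.      1.2095]
[-0.5701  0.4949 -0.1051 -0.      0.      1.4108]
[-0.6698  0.4796 -0.1051 -0.      0.      1.612 ]
```

```bash
python3 - <<'E'
from h import *
st=ctrl.read_state()
for i in range(1,20):
    t=i/19;a=1.112+t*(-.497-1.112);r=653+t*(493-653)
    x=rel((r*np.cos(a),r*np.sin(a),194+76*min(1,i/5)),1.112+t*(-1.571-1.112),st);print(",".join(f"{v:.3f}" for v in x))
E
```

```text
-0.008,0.055,-0.014,-0.000,0.000,0.141
-0.023,0.107,-0.029,-0.000,0.000,0.282
-0.042,0.158,-0.045,-0.000,0.000,0.424
-0.066,0.206,-0.060,-0.000,0.000,0.565
-0.093,0.251,-0.075,-0.000,0.000,0.706
-0.124,0.293,-0.075,-0.000,0.000,0.847
-0.157,0.332,-0.075,-0.000,0.000,0.989
-0.194,0.367,-0.075,-0.000,0.000,1.130
-0.233,0.399,-0.075,-0.000,0.000,1.271
-0.273,0.426,-0.075,-0.000,0.000,1.412
-0.316,0.450,-0.075,-0.000,0.000,1.553
-0.359,0.469,-0.075,-0.000,0.000,1.694
-0.404,0.485,-0.075,-0.000,0.000,1.836
-0.449,0.496,-0.075,-0.000,0.000,1.977
-0.494,0.503,-0.075,-0.000,0.000,2.118
-0.539,0.506,-0.075,-0.000,0.000,2.259
-0.583,0.505,-0.075,-0.000,0.000,2.401
-0.627,0.501,-0.075,-0.000,0.000,2.542
-0.669,0.493,-0.075,-0.000,0.000,2.683
```

Call:
move_arm(moves=[[[-0.008,0.055,-0.014,0,0,0.141],[-0.023,0.107,-0.029,0,0,0.282],[-0.042,0.158,-0.045,0,0,0.424],[-0.066,0.206,-0.06,0,0,0.565],[-0.093,0.251,-0.075,0,0,0.706],[-0.124,0.293,-0.075,0,0,0.847],[-0.157,0.332,-0.075,0,0,0.989],[-0.194,0.367,-0.075,0,0,1.13],[-0.233,0.399,-0.075,0,0,1.271],[-0.273,0.426,-0.075,0,0,1.412],[-0.316,0.45,-0.075,0,0,1.553],[-0.359,0.469,-0.075,0,0,1.694],[-0.404,0.485,-0.075,0,0,1.836],[-0.449,0.496,-0.075,0,0,1.977],[-0.494,0.503,-0.075,0,0,2.118],[-0.539,0.506,-0.075,0,0,2.259],[-0.583,0.505,-0.075,0,0,2.4],[-0.627,0.501,-0.075,0,0,2.54],[-0.669,0.493,-0.075,0,0,2.68],[-0.669,0.493,-0.075,0,0,2.68]]], jaw=1)

```text
clock: 3.9
eef_pos: [431.3, -238.4, 270.5]
tool_rot: [-3.141, -0.001, -1.575]
force: [0.2, 0.8, -0.3]
width: 85.6
```

```bash
cat > look.py <<'E'
from h import *
import sys
st=ctrl.read_state();im=get_image("wrist");cv2.imwrite(f"pics/{sys.argv[1]}.png",im["color"]);c=cam(im,st)
print(st["clock"],np.round(st["eef_pos"],1),np.round(st["tool_rot"],3),np.round(st["qpos"],2),st["width"],np.round(st["force"],1))
Z=dict(housing=2,bore_mouth=57,cap_center=66,tray=2,collar_center=32,lug=23,sleeve_center=22)
for t in sys.argv[2:]:
    for r in models.place_of("wrist",t)[:3]: print(t,round(r["score"],2),np.round(r["uv"],1),np.round(atz(c,r["uv"],Z[t]),1))
E
python3 look.py c1 housing bore_mouth cap_center tray
```

```text
3.9 [ 431.3 -238.4  270.5] [-3.141e+00 -1.000e-03 -1.575e+00] [-0.15  0.42  0.87  1.86 -0.37  1.03 -0.71] 85.57021787416302 [ 0.2  0.8 -0.3]
housing 0.84 [277.6 167.3] [ 431.5 -239.8    2. ]
bore_mouth 0.25 [ 28.2 163.9] [459.9 139.4  57. ]
cap_center 0.76 [275.4 176.5] [ 430.2 -236.9   66. ]
cap_center 0.54 [116.2 114.4] [515.5 -35.   66. ]
cap_center 0.22 [246.9  33.4] [ 603.8 -204.3   66. ]
tray 0.8 [249.   32.9] [ 621.5 -201.6    2. ]
```

View pics/c1.png

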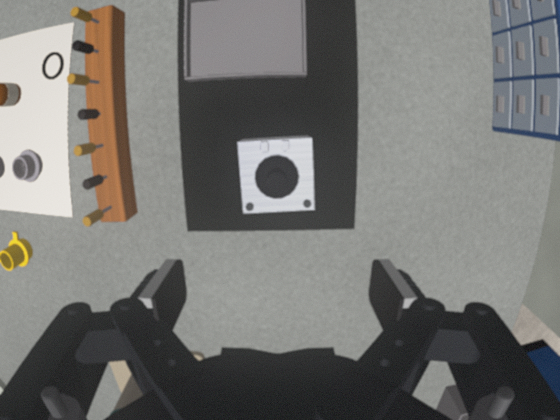

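Wrist view: the housing is at about (277,177) with the cap on it, the ears at (264,147) and (287,145), the tray at the top and the rack at the left. I fit the top face for its centre and yaw.

```bash
python3 - <<'E'
from h import *
st=ctrl.read_state();im=get_image("wrist");c=cam(im,st);I=im["color"]
cv2.imwrite("pics/c2.png",cv2.resize(I[125:225,225:330],None,fx=5.5,fy=5.5,interpolation=cv2.INTER_CUBIC))
g=cv2.cvtColor(I,cv2.COLOR_BGR2GRAY);m=np.zeros_like(g);m[120:230,220:335]=(g[120:230,220:335]>150)*255
n,l,s,_=cv2.connectedComponentsWithStats(m);k=1+np.argmax(s[1:,4]);cnt=max(cv2.findContours((l==k).astype(np.uint8),0,2)[0],key=cv2.contourArea)
P=np.array([atz(c,p[0],57)[:2] for p in cnt],np.float32);print(cv2.minAreaRect(P))
for p in cv2.approxPolyDP(cnt,4,True)[:,0]: print(p,atz(c,p,57)[:2])
for q in models.cut_out("wrist","cap_center")[:1]:
    ys,xs=np.nonzero(q["pixels"]);print(q["score"],xs.min(),xs.max(),ys.min(),ys.max(),q["uv"],atz(c,q["uv"],63))
E
```

```text
((429.51300048828125, -238.16744995117188), (91.31407165527344, 90.90462493896484), 3.0211727619171143)
[315 141] [ 476.29073085 -280.01777515]
[242 145] [ 470.8362982  -191.52433755]
[247 215] [ 382.09134738 -196.32243122]
[317 212] [ 386.56789007 -285.33541525]
0.68 259 302 157 200 [282.9, 178.0] [ 431.17251326 -241.37623259   63.        ]
```

View pics/c2.png

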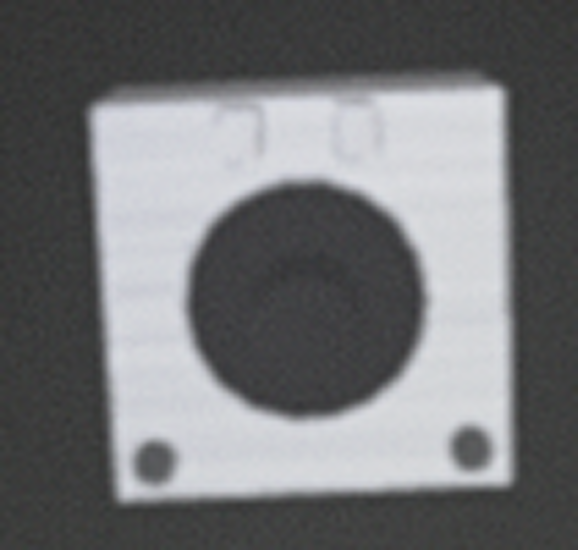

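```bash
python3 - <<'E'
from h import *
st=ctrl.read_state();print(st["eef_pos"],st["tool_rot"],st["clock"]);print(rel((430,-239,120),-1.571+.055))
E
```

```text
[ 434.25269169 -234.35148846  269.75453683] [ 3.14152917e+00  3.81385785e-04 -1.56555690e+00] 4.25
[ 4.700e-03  4.300e-03  1.498e-01  1.000e-04  4.000e-04 -4.960e-02]
```

The arm was still settling during that fit, so I move closer, let it settle and remeasure.

Call:
move_arm(moves=[[[0.003,0.003,0.04,0,0,-0.03],[0.004,0.004,0.08,0,0,-0.05],[0.004,0.004,0.11,0,0,-0.05],[0.004,0.004,0.12,0,0,-0.05],[0.004,0.004,0.12,0,0,-0.05],[0.004,0.004,0.12,0,0,-0.05],[0.004,0.004,0.12,0,0,-0.05]]])

```text
clock: 5.12
eef_pos: [430.3, -239.6, 150.8]
tool_rot: [-3.14, -0.001, -1.518]
force: [-0.3, -0.2, 1.1]
width: 85.5
```

```bash
cat > fit.py <<'E'
from h import *
import sys
st=ctrl.read_state();im=get_image("wrist");c=cam(im,st);I=im["color"];st2=ctrl.read_state()
print(st["eef_pos"],st2["eef_pos"],st["tool_rot"])
cv2.imwrite(f"pics/{sys.argv[1]}.png",I)
g=cv2.cvtColor(I,cv2.COLOR_BGR2GRAY);a=proj(c,(430,-238,57)).astype(int);m=(g>150).astype(np.uint8)
n,l,s,ce=cv2.connectedComponentsWithStats(m)
k=min([i for i in range(1,n) if s[i,4]>2000],key=lambda i:np.hypot(*(ce[i]-a)))
print("comp",s[k],ce[k])
cnt=max(cv2.findContours((l==k).astype(np.uint8),0,1)[0],key=cv2.contourArea)
P=np.array([atz(c,p[0],57)[:2] for p in cnt],np.float32);print(cv2.minAreaRect(P))
Q=np.array([atz(c,p,57)[:2] for p in cv2.approxPolyDP(cnt,6,True)[:,0]]);print(np.round(Q,1),Q.mean(0))
d=(g<75).astype(np.uint8);n,l,s,ce=cv2.connectedComponentsWithStats(d)
k=l[int(a[1])+0,int(a[0])]
if k>0:
    cnt=max(cv2.findContours((l==k).astype(np.uint8),0,1)[0],key=cv2.contourArea)
    P=np.array([atz(c,p[0],63)[:2] for p in cnt],np.float32);print("disc",cv2.minEnclosingCircle(P),cv2.fitEllipse(P))
for r in models.place_of("wrist","cap_center")[:2]: print(r["score"],r["uv"],atz(c,r["uv"],72))
E
python3 fit.py c3
```

```text
[ 430.30834839 -239.64676466  150.8440631 ] [ 430.17156599 -239.59568091  150.69481988] [-3.13979271e+00 -7.46160728e-04 -1.51768517e+00]
comp [ 222  147  107  102 7405] [274.9535449  194.34085078]
((429.2586975097656, -238.02487182617188), (92.19781494140625, 91.61980438232422), 2.949596881866455)
[[ 471.3 -190.7]
 [ 381.6 -195.3]
 [ 387.4 -285.5]
 [ 476.8 -280.1]] [ 429.3110982  -237.90213448]
0.64 [276.9, 201.2] [ 431.59967855 -239.71614791   72.        ]
```

View pics/c3.png

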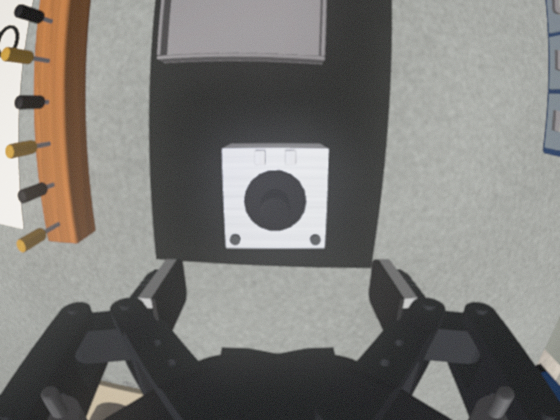

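The view is clear: cap disc at (275,200), ears on the far side, and the fingers straddle it left and right. I descend and grip the knob.

Call:
move_arm(moves=[[[-0.001,0,0.03,0,0,0],[-0.001,0,0.06,0,0,0],[-0.001,0,0.082,0,0,0],[-0.001,0,0.083,0,0,0],[-0.001,0,0.083,0,0,0]]])

```text
clock: 5.85
eef_pos: [430.0, -238.8, 67.6]
tool_rot: [-3.141, -0.001, -1.518]
force: [-0.5, -0.3, 0.8]
width: 85.4
```

Call:
move_arm(moves=[[[0,0,0,0,0,0],[0,0,0,0,0,0],[0,0,0,0,0,0],[0,0,0,0,0,0],[0,0,0,0,0,0],[0,0,0,0,0,0],[0,0,0,0,0,0],[0,0,0,0,0,0]]], jaw=0)

```text
clock: 6.85
eef_pos: [429.5, -238.4, 66.9]
tool_rot: [3.142, 0.0, -1.518]
force: [-0.2, -1.3, -0.6]
width: -0.1
```

The fingers shut on nothing (width -0.1). I look.

```bash
python3 look.py d1 cap_center tray; python3 - <<'E'
from h import *
for n in("scene","side"):
    im=get_image(n);c=cam(im);u=proj(c,(430,-238,70)).astype(int);I=im["color"]
    a=I[u[1]-60:u[1]+60,u[0]-70:u[0]+70];cv2.imwrite(f"pics/d1_{n}.png",cv2.resize(a,None,fx=4,fy=4,interpolation=cv2.INTER_CUBIC))
E
```

```text
6.85 [ 429.5 -238.4   66.9] [ 3.142  0.    -1.518] [ 0.08  0.68  0.57  2.08 -0.68  0.57 -0.38] -0.0763437320680507 [-0.2 -1.3 -0.6]
cap_center 0.67 [276.5 240. ] [ 427.  -238.3   66. ]
```

View pics/d1.png

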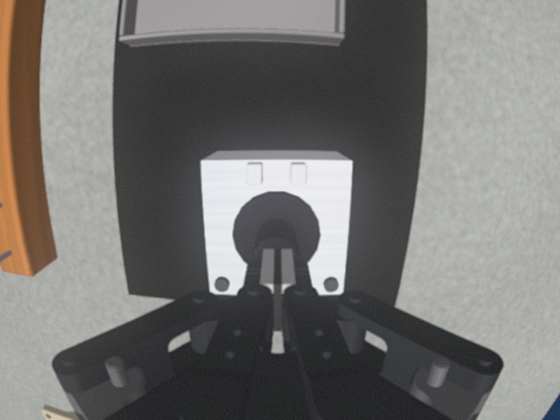

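View pics/d1_side.png

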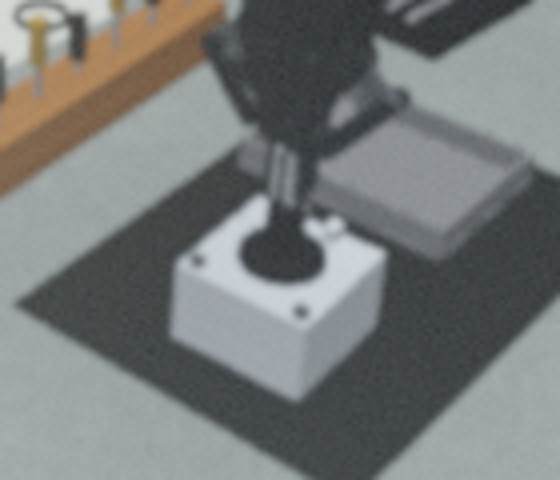

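View pics/d1_scene.png

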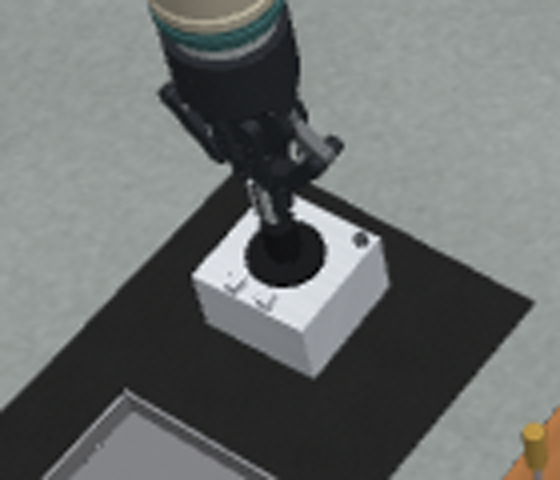

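```bash
python3 - <<'E'
from h import *
st=ctrl.read_state();im=get_image("wrist");c=cam(im,st);I=im["color"].copy()
for P in [(0,0,0),(0,0,-19)]:
    Q=st["eef_pos"]+R.from_euler("xyz",st["tool_rot"]).apply(P);print(P,proj(c,Q))
print(proj(c,(430,-238.5,63)),proj(c,(430,-238.5,95)),proj(c,(442,-238.5,95)))
a=I[170:340,190:365]
a=np.clip(a.astype(float)*2.2,0,255).astype(np.uint8)
cv2.imwrite("pics/d2.png",cv2.resize(a,None,fx=4.3,fy=3.5,interpolation=cv2.INTER_CUBIC))
for r in [57,95]:
    pass
E
```

```text
(0, 0, 0) [276.79448452 236.71640139]
(0, 0, -19) [276.79037942 249.25403156]
[277.10033162 233.73854382] [277.14597036 255.4073349 ] [278.40195596 233.69465499]
```

View pics/d2.png

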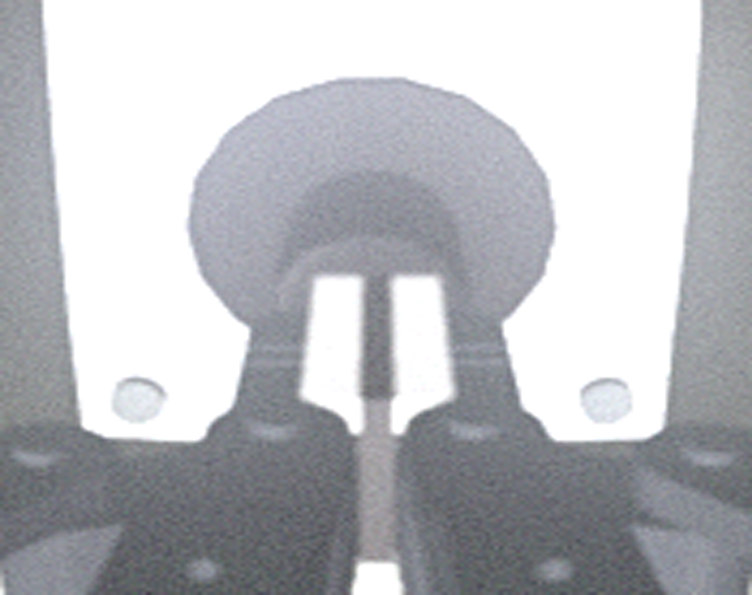

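```bash
python3 - <<'E'
from h import *
for n in("scene","side"):
    im=get_image(n);c=cam(im);u=proj(c,(430,-238,70)).astype(int);I=im["color"]
    a=I[u[1]-60:u[1]+40,u[0]-50:u[0]+50];a=cv2.resize(np.clip(a*1.8,0,255).astype(np.uint8),None,fx=6,fy=6,interpolation=cv2.INTER_CUBIC)
    for z in(57,63,67,95,120):
        for p in [(430,-238.5,z)]:
            q=(proj(c,p)-[u[0]-50,u[1]-60])*6+3;print(n,p,q.round());cv2.drawMarker(a,tuple(int(v) for v in q),(0,0,255),cv2.MARKER_CROSS,14,1)
    cv2.imwrite(f"pics/d3_{n}.png",a)
a=cv2.hconcat([cv2.imread("pics/d3_scene.png"),cv2.imread("pics/d3_side.png")]);cv2.imwrite("pics/d3.png",cv2.resize(a,(800,400)))
E
```

```text
scene (430, -238.5, 57) [310. 384.]
scene (430, -238.5, 63) [308. 375.]
scene (430, -238.5, 67) [306. 370.]
scene (430, -238.5, 95) [296. 330.]
scene (430, -238.5, 120) [286. 293.]
side (430, -238.5, 57) [304. 393.]
side (430, -238.5, 63) [306. 381.]
side (430, -238.5, 67) [306. 373.]
side (430, -238.5, 95) [312. 316.]
side (430, -238.5, 120) [318. 264.]
```

View pics/d3.png

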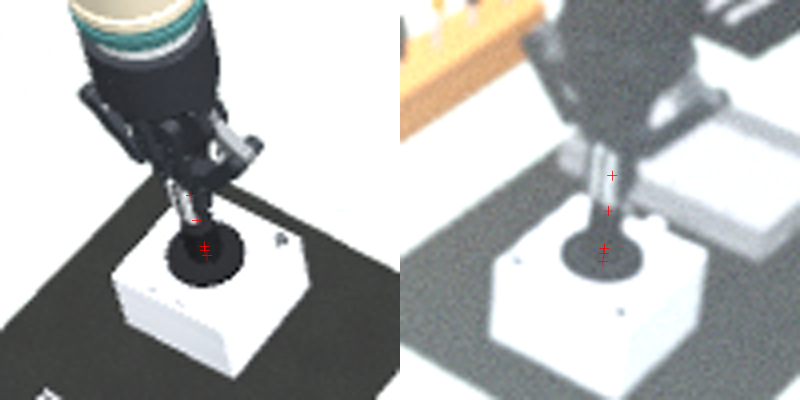

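The wrist, scene and side views all show the shut fingertips about 30 mm short of the reported TCP, just above the knob top. I open and go lower in small steps, watching the force.

Call:
move_arm(moves=[[[0,0,0,0,0,0],[0,0,0,0,0,0],[0,0,0,0,0,0],[0,0,0,0,0,0],[0,0,0,0,0,0],[0,0,0.004,0,0,0],[0,0,0.008,0,0,0],[0,0,0.01,0,0,0],[0,0,0.01,0,0,0]]], jaw=1)

```text
clock: 8.38
eef_pos: [429.4, -238.3, 56.7]
tool_rot: [3.141, 0.0, -1.518]
force: [-0.1, -0.2, -0.1]
width: 85.3
```

```bash
python3 look.py d5 cap_center; python3 - <<'E'
from h import *
for n in("side",):
    im=get_image(n);c=cam(im);u=proj(c,(430,-238,70)).astype(int);I=im["color"]
    a=I[u[1]-70:u[1]+40,u[0]-65:u[0]+65];a=cv2.resize(np.clip(a*1.6,0,255).astype(np.uint8),None,fx=5,fy=5,interpolation=cv2.INTER_CUBIC)
    cv2.imwrite(f"pics/d5_{n}.png",a)
E
```

```text
8.375 [ 429.4 -238.3   56.7] [ 3.141  0.    -1.518] [ 0.09  0.7   0.54  2.09 -0.7   0.54 -0.37] 85.33769712838543 [-0.1 -0.2 -0.1]
cap_center 0.77 [277.5 246.9] [ 426.7 -238.9   66. ]
```

View pics/d5.png

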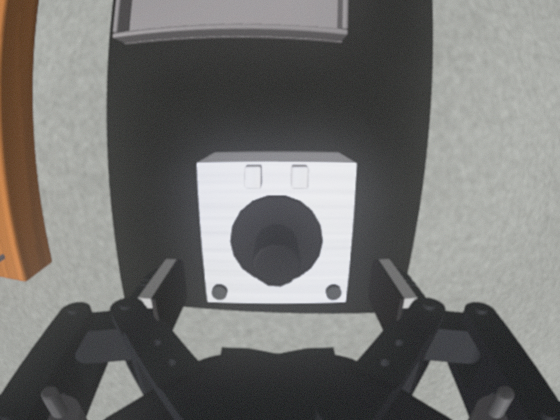

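View pics/d5_side.png

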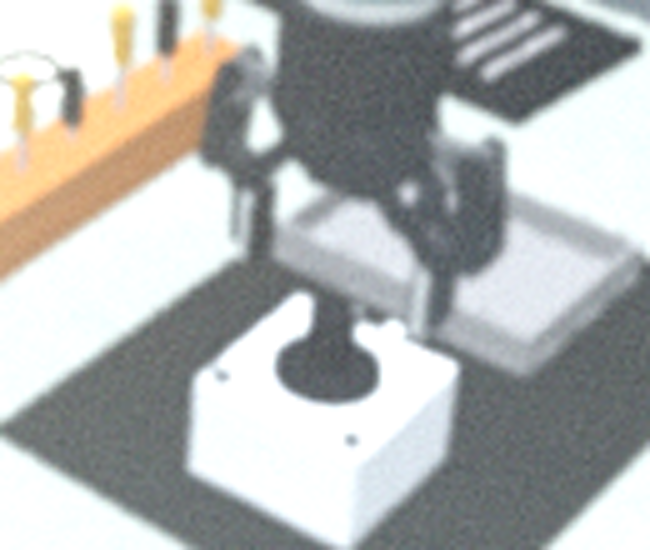

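Both views confirm that the tips are well above the disc. I descend another 17 mm and close.

Call:
move_arm(moves=[[[0,0,0.006,0,0,0],[0,0,0.012,0,0,0],[0,0,0.017,0,0,0],[0,0,0.017,0,0,0],[0,0,0.017,0,0,0]]], jaw=1)

```text
clock: 9.15
eef_pos: [429.5, -238.5, 39.9]
tool_rot: [3.141, -0.0, -1.518]
force: [-0.5, -0.5, -0.5]
width: 85.5
```

Call:
move_arm(moves=[[[0,0,0,0,0,0],[0,0,0,0,0,0],[0,0,0,0,0,0],[0,0,0,0,0,0],[0,0,0,0,0,0],[0,0,0,0,0,0],[0,0,0,0,0,0]]], jaw=0)

```text
clock: 10.02
eef_pos: [429.6, -238.4, 40.2]
tool_rot: [-3.141, 0.0, -1.518]
force: [-1.4, 1.1, 6.2]
width: 21.8
```

```bash
python3 look.py d6 cap_center; python3 - <<'E'
from h import *
for n in("side",):
    im=get_image(n);c=cam(im);u=proj(c,(430,-238,70)).astype(int);I=im["color"]
    a=I[u[1]-70:u[1]+40,u[0]-65:u[0]+65];a=cv2.resize(np.clip(a*1.6,0,255).astype(np.uint8),None,fx=5,fy=5,interpolation=cv2.INTER_CUBIC)
    cv2.imwrite(f"pics/d6_{n}.png",a)
E
```

```text
10.025 [ 429.6 -238.4   40.2] [-3.141  0.    -1.518] [ 0.12  0.72  0.51  2.09 -0.73  0.51 -0.34] 21.78514546189348 [-1.4  1.1  6.2]
cap_center 0.9 [278.  260.8] [ 425.9 -239.2   66. ]
```

View pics/d6.png

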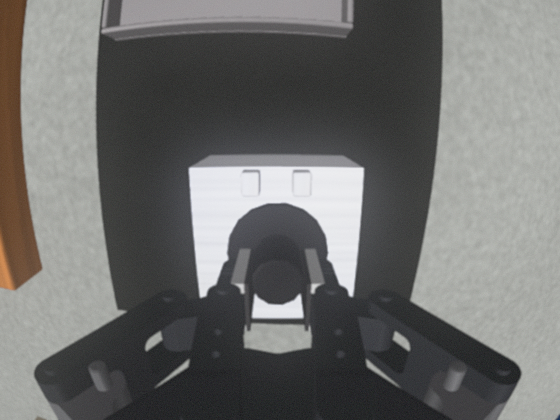

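View pics/d6_side.png

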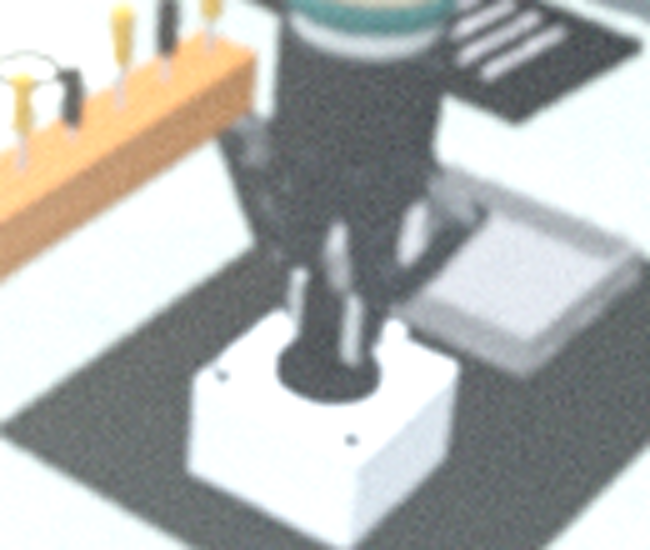

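The knob is gripped (21.8 mm). I lift, carry it to the tray centre and lower it.

Call:
move_arm(moves=[[[0,0,-0.02,0,0,0],[0,0,-0.045,0,0,0],[0,0,-0.07,0,0,0],[-0.004,-0.02,-0.075,0,0,0],[-0.01,-0.055,-0.075,0,0,0],[-0.016,-0.095,-0.075,0,0,0],[-0.022,-0.135,-0.075,0,0,0],[-0.028,-0.165,-0.075,0,0,0],[-0.032,-0.182,-0.07,0,0,0],[-0.032,-0.189,-0.05,0,0,0],[-0.032,-0.189,-0.02,0,0,0],[-0.032,-0.189,0,0,0,0],[-0.032,-0.189,0.01,0,0,0],[-0.032,-0.189,0.01,0,0,0],[-0.032,-0.189,0.01,0,0,0]]], jaw=0)

```text
clock: 12.05
eef_pos: [617.1, -197.0, 30.8]
tool_rot: [-3.14, -0.001, -1.518]
force: [-0.5, -0.5, -0.1]
width: 21.9
```

```bash
python3 look.py e1 cap_center tray; python3 - <<'E'
from h import *
im=get_image("scene");cv2.imwrite("pics/e2.png",cv2.resize(im["color"][100:300,60:300],None,fx=3,fy=3,interpolation=cv2.INTER_CUBIC))
E
```

```text
12.05 [ 617.1 -197.    30.8] [-3.140e+00 -1.000e-03 -1.518e+00] [-0.07  0.91  0.6   1.66 -0.68  0.79 -0.67] 21.879223541046986 [-0.5 -0.5 -0.1]
cap_center 0.83 [280.4 259.5] [ 618.6 -198.7   66. ]
```

View pics/e1.png

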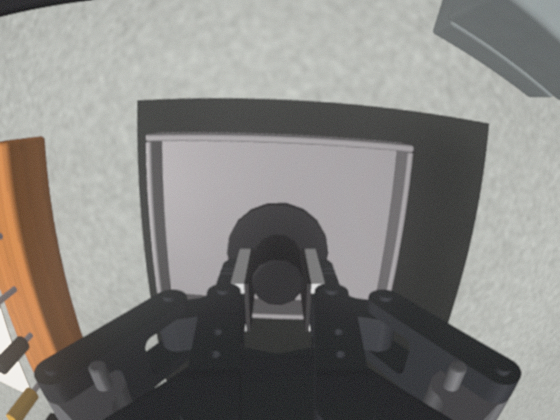

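View pics/e2.png

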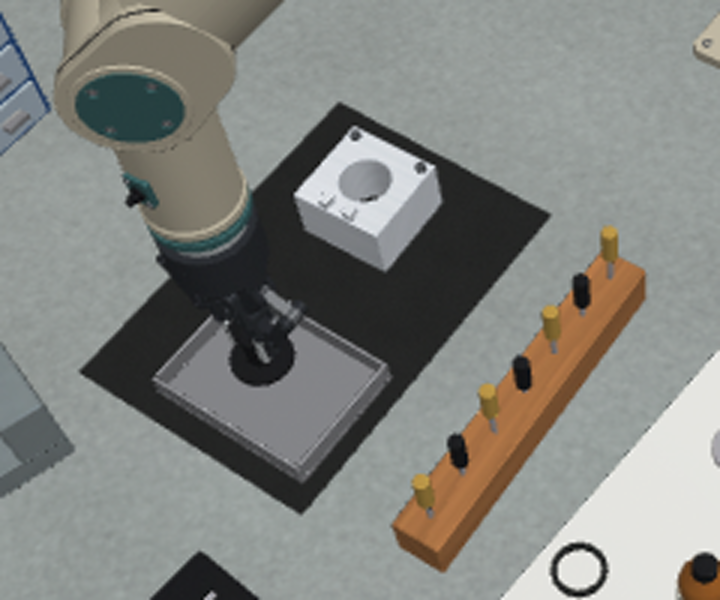

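The cap is over the tray and the bore is now open. I lower about 32 mm and release.

Call:
move_arm(moves=[[[0,0,0.012,0,0,0],[0,0,0.022,0,0,0],[0,0,0.028,0,0,0],[0,0,0.031,0,0,0],[0,0,0.031,0,0,0],[0,0,0.031,0,0,0]]], jaw=0)

```text
clock: 13.0
eef_pos: [616.8, -196.6, -0.9]
tool_rot: [-3.141, -0.0, -1.518]
force: [-0.4, -0.4, -0.1]
width: 21.9
```

Call:
move_arm(moves=[[[0,0,0,0,0,0],[0,0,0,0,0,0],[0,0,0,0,0,0],[0,0,0,0,0,0],[0,0,0,0,0,0],[0,0,-0.03,0,0,0],[0,0,-0.07,0,0,0],[0,0,-0.12,0,0,0],[0,0,-0.18,0,0,0],[0,0,-0.24,0,0,0],[0,0,-0.27,0,0,0],[0,0,-0.27,0,0,0],[0,0,-0.27,0,0,0]]], jaw=1)

```text
clock: 14.62
eef_pos: [616.0, -195.9, 267.9]
tool_rot: [3.14, 0.001, -1.518]
force: [0.1, 0.1, -0.2]
width: 85.2
```

```bash
python3 look.py f1 cap_center tray
```

```text
14.625 [ 616.  -195.9  267.9] [ 3.140e+00  1.000e-03 -1.518e+00] [-0.16  0.67  0.78  1.44 -0.48  1.23 -0.84] 85.1794745241798 [ 0.1  0.1 -0.2]
cap_center 0.64 [276.  170.2] [ 622.6 -194.3   66. ]
```

View pics/f1.png

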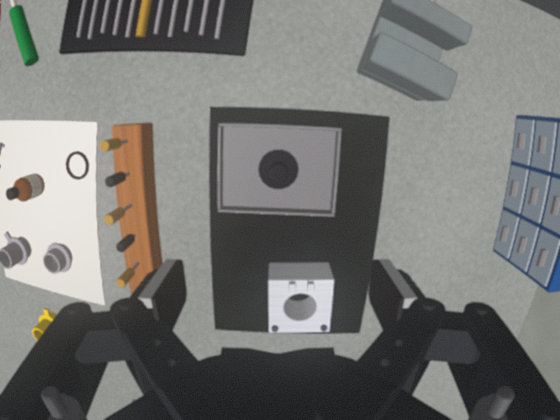

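The cap stands upright in the tray at (278,169), near its centre, and the bore is open. I go above the collar next.

Call:
move_arm(moves=[[[-0.03,0.008,0,0,0,-0.1],[-0.07,0.02,0,0,0,-0.23],[-0.115,0.032,0,0,0,-0.37],[-0.16,0.044,0,0,0,-0.51],[-0.205,0.057,0,0,0,-0.65],[-0.25,0.069,0,0,0,-0.79],[-0.295,0.082,0,0,0,-0.93],[-0.34,0.094,0,0,0,-1.07],[-0.385,0.107,0,0,0,-1.21],[-0.425,0.118,0,0,0,-1.34],[-0.455,0.126,0,0,0,-1.45],[-0.472,0.131,0,0,0,-1.51],[-0.476,0.132,0,0,0,-1.518],[-0.476,0.132,0.03,0,0,-1.518],[-0.476,0.132,0.06,0,0,-1.518],[-0.476,0.132,0.07,0,0,-1.518],[-0.476,0.132,0.07,0,0,-1.518],[-0.476,0.132,0.07,0,0,-1.518]]])

```text
clock: 17.02
eef_pos: [460.7, 271.9, 200.0]
tool_rot: [-3.141, -0.002, -0.001]
force: [-0.7, 1.1, 0.0]
width: 85.1
```

```bash
python3 look.py g1 collar_center lug sleeve_center
```

```text
17.025 [460.7 271.9 200. ] [-3.141e+00 -2.000e-03 -1.000e-03] [-0.84  0.48  0.37  1.84 -0.22  0.86 -0.36] 85.10451939828417 [-0.7  1.1  0. ]
collar_center 0.82 [275.  175.4] [458.3 278.7  32. ]
collar_center 0.81 [315.   52.8] [500.9 412.8  32. ]
collar_center 0.61 [138.9 206. ] [296.4 244.5  32. ]
lug 0.91 [167.  205.9] [329.5 242.   23. ]
lug 0.89 [298.6 156.5] [484.4 298.4  23. ]
lug 0.57 [316.8  26. ] [504.2 446.2  23. ]
sleeve_center 0.75 [270.1 260.1] [451.9 173.   22. ]
```

View pics/g1.png

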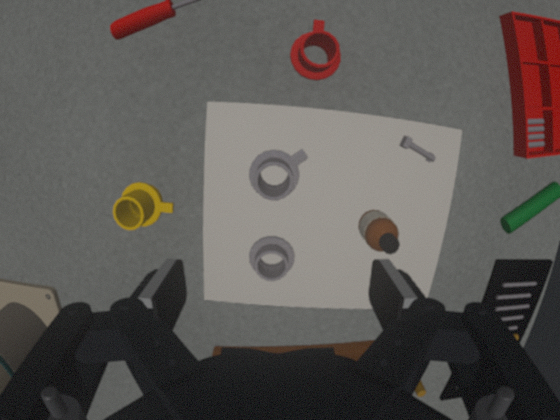

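Collar with lug at (274,175), lug tip at about (304,153). The sleeve at (272,258) has no lug. I measure precisely.

```bash
cat > col.py <<'E'
from h import *
import sys
st=ctrl.read_state();im=get_image("wrist");c=cam(im,st);I=im["color"];print(st["eef_pos"],st["tool_rot"][2])
for r in models.cut_out("wrist","collar_center")[:3]:
    w=atz(c,r["uv"],30)
    if np.hypot(w[0]-460,w[1]-275)>40: continue
    m=r["pixels"].astype(np.uint8);cnt=max(cv2.findContours(m,0,1)[0],key=cv2.contourArea)
    P=np.array([atz(c,p[0],26)[:2] for p in cnt])
    k=np.ones(len(P),bool)
    for _ in range(8):
        f=least_squares(lambda v:np.hypot(*(P[k]-v[:2]).T)-v[2],[*P.mean(0),28],loss="soft_l1").x
        e=np.hypot(*(P-f[:2]).T)-f[2];k=abs(e)<2
    tip=P[e>6];d=tip.mean(0)-f[:2];print(r["score"],"flange",f,"n",k.sum(),len(P),"lug yaw",np.arctan2(d[1],d[0]),"tip r",e.max()+f[2])
    u=proj(c,(*f[:2],26)).astype(int);a=I[u[1]-45:u[1]+45,u[0]-50:u[0]+50].copy()
    a=cv2.resize(a,None,fx=6,fy=6,interpolation=cv2.INTER_CUBIC)
    ph=np.arctan2(d[1],d[0])
    for t in np.linspace(0,2*np.pi,60):
        q=(proj(c,(f[0]+28*np.cos(t),f[1]+28*np.sin(t),26))-[u[0]-50,u[1]-45])*6+3;cv2.circle(a,tuple(int(v) for v in q),2,(0,0,255),-1)
        q=(proj(c,(f[0]+20*np.cos(t),f[1]+20*np.sin(t),62))-[u[0]-50,u[1]-45])*6+3;cv2.circle(a,tuple(int(v) for v in q),2,(0,255,0),-1)
    for rr in (28,42):
        q=(proj(c,(f[0]+rr*np.cos(ph),f[1]+rr*np.sin(ph),26))-[u[0]-50,u[1]-45])*6+3;cv2.circle(a,tuple(int(v) for v in q),4,(255,0,0),-1)
    cv2.imwrite(f"pics/{sys.argv[1]}.png",a);break
E
python3 col.py g2
```

```text
[460.08709513 272.16878056 199.6682788 ] -4.493175558750728e-05
0.56 flange [457.06705577 278.30193668  27.80036964] n 134 160 lug yaw 0.614938410643934 tip r 41.56749247073045
```

View pics/g2.png

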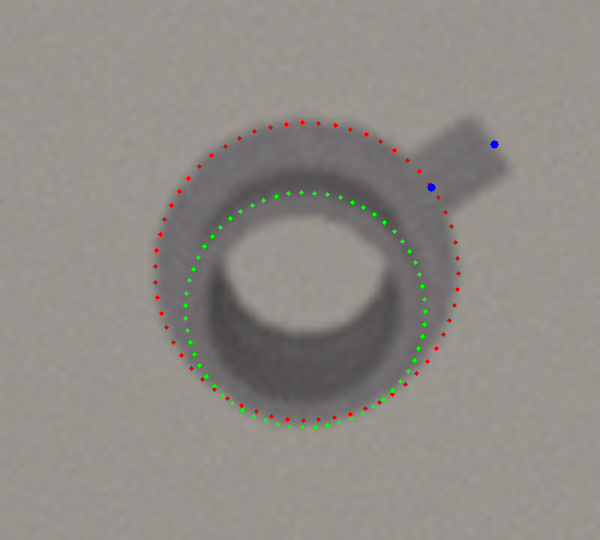

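The fit is good: collar axis at about (457,278), lug yaw about 0.62. I descend over it with the jaws along world x.

Call:
move_arm(moves=[[[-0.001,-0.003,0.04,0,0,0],[-0.0025,-0.0055,0.09,0,0,0],[-0.0025,-0.0055,0.13,0,0,0],[-0.0025,-0.0055,0.14,0,0,0],[-0.0025,-0.0055,0.14,0,0,0],[-0.0025,-0.0055,0.14,0,0,0]]])

```text
clock: 18.08
eef_pos: [458.4, 278.1, 60.5]
tool_rot: [-3.14, -0.003, -0.0]
force: [0.9, -1.4, -0.3]
width: 85.4
```

```bash
python3 col.py h1; python3 look.py h2
```

```text
[458.43978109 278.08104834  60.48301822] -6.271854227901663e-05
18.175 [458.2 278.1  60.4] [-3.14e+00 -2.00e-03  0.00e+00] [-0.77  0.68  0.27  1.96 -0.33  0.54 -0.28] 85.29416610695337 [-0.5  0.  -0. ]
```

View pics/h2.png

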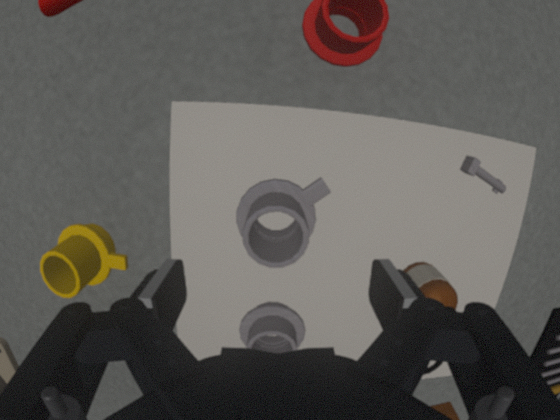

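Call:
move_arm(moves=[[[-0.0005,0,0.02,0,0,0],[-0.0005,0,0.038,0,0,0],[-0.0005,0,0.05,0,0,0],[-0.0005,0,0.053,0,0,0],[-0.0005,0,0.053,0,0,0],[-0.0005,0,0.053,0,0,0]]])

```text
clock: 18.98
eef_pos: [457.1, 277.6, 6.5]
tool_rot: [-3.141, -0.001, -0.0]
force: [0.6, -0.3, 0.2]
width: 85.4
```

```bash
python3 look.py h3 collar_center lug;python3 - <<'E'
from h import *
im=get_image("side");c=cam(im);u=proj(c,(458,277,40)).astype(int)
cv2.imwrite("pics/h4.png",cv2.resize(im["color"][u[1]-60:u[1]+45,u[0]-70:u[0]+70],None,fx=5,fy=5,interpolation=cv2.INTER_CUBIC))
E
```

```text
18.975 [457.1 277.6   6.5] [-3.141e+00 -1.000e-03 -0.000e+00] [-0.74  0.77  0.21  1.99 -0.37  0.42 -0.25] 85.39385801381265 [ 0.6 -0.3  0.2]
collar_center 0.77 [279.5 252.9] [457.9 278.4  32. ]
lug 0.72 [332.9 210.6] [486.5 298.8  23. ]
lug 0.59 [ 89.4 292.1] [331.2 241.9  23. ]
```

View pics/h3.png

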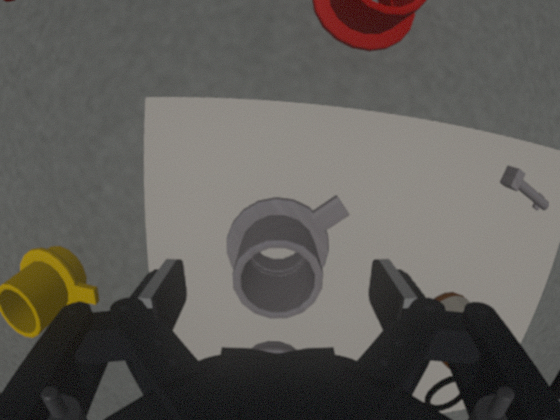

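View pics/h4.png

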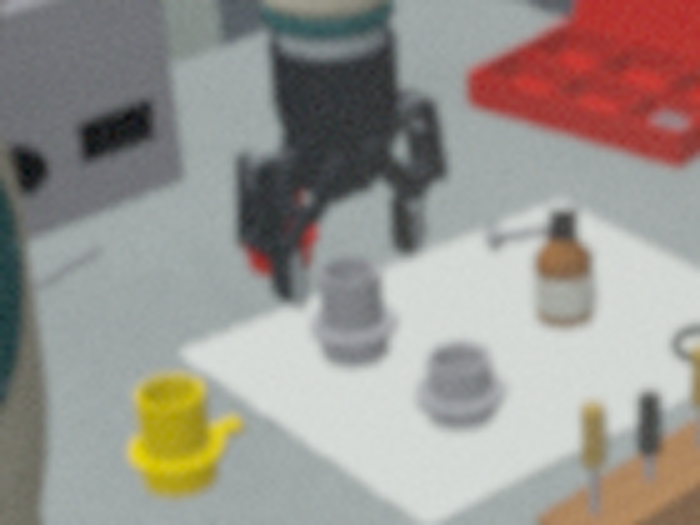

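It is aligned, so I close.

Call:
move_arm(moves=[[[0,0,0,0,0,0],[0,0,0,0,0,0],[0,0,0,0,0,0],[0,0,0,0,0,0],[0,0,0,0,0,0],[0,0,0,0,0,0]]], jaw=0)

```text
clock: 19.92
eef_pos: [456.9, 277.5, 6.2]
tool_rot: [-3.141, -0.0, -0.0]
force: [-0.2, -0.4, 6.4]
width: 37.4
```

```bash
python3 look.py h5 collar_center lug;python3 - <<'E'
from h import *
im=get_image("side");c=cam(im);u=proj(c,(458,277,40)).astype(int)
cv2.imwrite("pics/h6.png",cv2.resize(im["color"][u[1]-60:u[1]+45,u[0]-70:u[0]+70],None,fx=5,fy=5,interpolation=cv2.INTER_CUBIC))
E
```

```text
19.925 [456.9 277.5   6.2] [-3.141 -0.    -0.   ] [-0.74  0.77  0.21  1.99 -0.37  0.42 -0.25] 37.36531901076125 [-0.2 -0.4  6.4]
collar_center 0.62 [ 43.6 286.5] [297.5 247.3  32. ]
collar_center 0.6 [279.2 255.7] [457.6 276.8  32. ]
collar_center 0.46 [514.8 182.8] [598.2 318.4  32. ]
lug 0.91 [ 86.6 293.2] [328.4 240.7  23. ]
lug 0.61 [332.6 207.9] [486.  300.2  23. ]
```

View pics/h5.png

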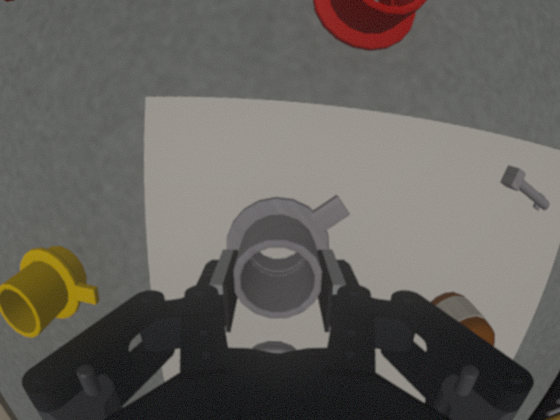

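View pics/h6.png

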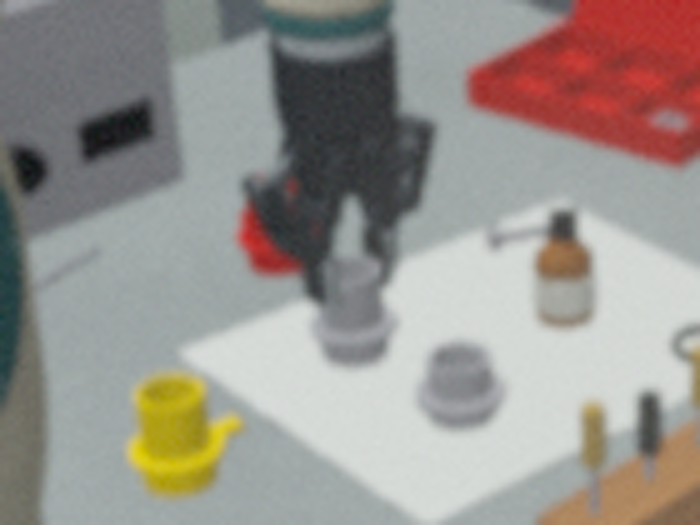

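Gripped at 37.4 mm (the 22 mm reading on the 24 mm knob had the same bias). I lift straight up and check it in hand.

Call:
move_arm(moves=[[[0,0,-0.01,0,0,0],[0,0,-0.03,0,0,0],[0,0,-0.06,0,0,0],[0,0,-0.1,0,0,0],[0,0,-0.14,0,0,0],[0,0,-0.18,0,0,0],[0,0,-0.2,0,0,0],[0,0,-0.2,0,0,0],[0,0,-0.2,0,0,0]]], jaw=0)

```text
clock: 21.25
eef_pos: [455.5, 277.0, 204.8]
tool_rot: [3.14, 0.002, 0.0]
force: [-0.5, 0.5, -1.8]
width: 37.5
```

```bash
python3 look.py i1;python3 - <<'E'
from h import *
st=ctrl.read_state();im=get_image("wrist");I=im["color"]
cv2.imwrite("pics/i2.png",cv2.resize(I[180:330,190:370],None,fx=4,fy=4,interpolation=cv2.INTER_CUBIC))
im=get_image("side");c=cam(im);u=proj(c,(458,277,240)).astype(int);print(u)
cv2.imwrite("pics/i3.png",cv2.resize(im["color"][max(0,u[1]-50):u[1]+60,u[0]-70:u[0]+70],None,fx=5,fy=5,interpolation=cv2.INTER_CUBIC))
E
```

```text
21.25 [455.5 277.  204.8] [3.14e+00 2.00e-03 0.00e+00] [-0.86  0.47  0.38  1.84 -0.22  0.88 -0.37] 37.48341290925673 [-0.5  0.5 -1.8]
[212 133]
```

View pics/i2.png

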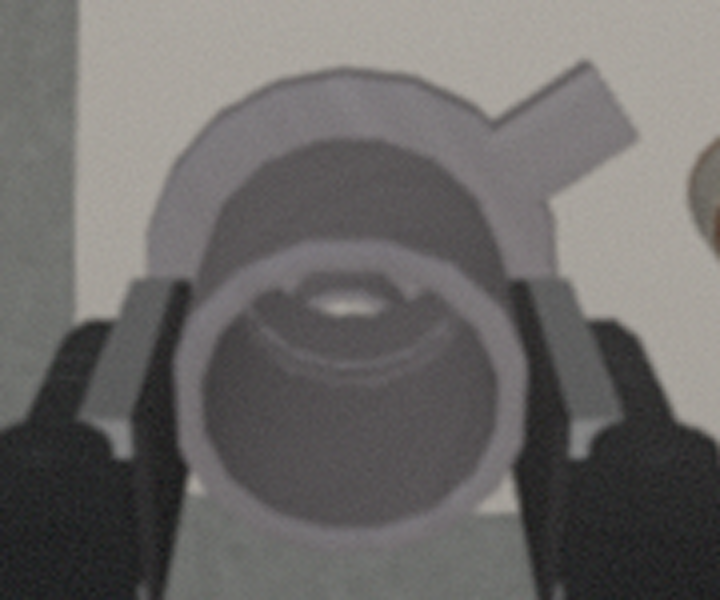

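View pics/i3.png

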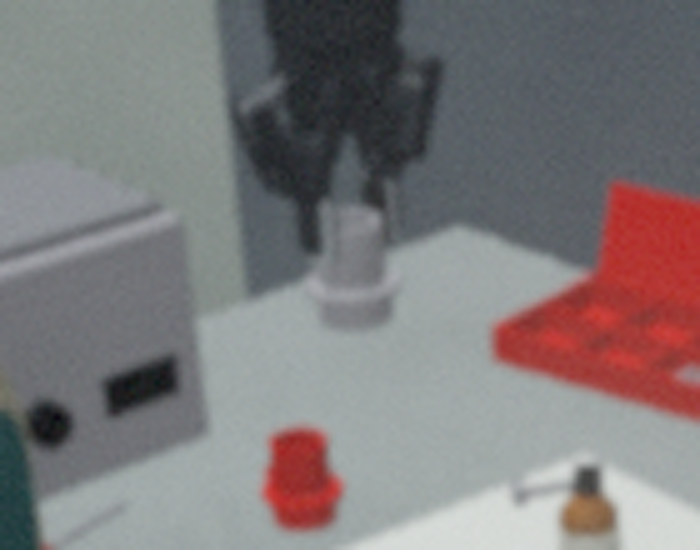

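```bash
python3 - <<'E'
from h import *
st=ctrl.read_state();im=get_image("wrist");H=np.array(im["hand_eye"])
c=dict(f=210/np.tan(np.radians(im["fov_y"]/2)),c=(im["cx"],im["cy"]),o=H[:3,3],R=H[:3,:3],fish=True)
cr=lambda x,y:np.array((190+(x-1.5)/4,180+(y-1.5)/4))
lug=[((588,68),(42,6)),((636,135),(42,-6)),((495,128),None),((547,203),None)]
neck=[(175,375),(527,375),(350,240),(352,540),(215,280),(490,280),(210,490),(495,490)]
fl=[(148,240),(175,165),(240,100),(345,72),(430,90)]
# collar frame -> tool: foot z in tool; z up in world = -tool z ; params x,y, zf(tool z of foot), yaw(world-like), tilt a,b
def T(v,P):
    x,y,zf,yw,a,b=v
    Rt=R.from_euler("x",np.pi).as_matrix()@R.from_rotvec([a,b,0]).as_matrix()@R.from_euler("z",yw).as_matrix()
    return Rt@np.array(P,float)+[x,y,zf]
def circ(v,r,h,uv):
    Q=np.array([proj(c,T(v,(r*np.cos(t),r*np.sin(t),h))) for t in np.linspace(0,2*np.pi,72)])
    i=cv2.pointPolygonTest(Q.astype(np.float32),(float(uv[0]),float(uv[1])),True);return i
def res(v):
    e=[]
    for p,w in lug[:2]: e+=list(proj(c,T(v,(*w,24)))-cr(*p))
    for p in neck:e.append(circ(v,20,60,cr(*p)))
    for p in fl:e.append(circ(v,28,24,cr(*p)))
    return np.array(e+[v[4]*20,v[5]*20])
r=least_squares(res,[0,0,4,.62,0,0],diff_step=1e-4,x_scale=[1,1,1,.05,.05,.05]);print(np.round(r.x,3),np.round(r.fun,1),r.cost)
r2=least_squares(lambda w:res(np.r_[w,0,0]),[0,0,4,.62],diff_step=1e-4,x_scale=[1,1,1,.05]);print(np.round(r2.x,3),np.round(r2.fun,1),r2.cost)
E
```

```text
[-2.96e-01 -9.66e-01  6.13e+00  6.08e-01  1.10e-02  1.00e-03] [ 0.1 -0.6 -0.3  0.5  0.7  0.7  1.6  1.4 -1.4 -1.8 -0.7 -1.2  0.   0.1
 -0.4 -0.   0.7  0.2  0. ] 7.19044167692179
[-0.228 -0.561  5.879  0.611] [-0.  -0.6 -0.3  0.6  0.7  0.9  2.1  1.5 -1.1 -1.5 -0.7 -1.1 -0.1 -0.1
 -0.7 -0.3  0.6  0.   0. ] 7.446773929816062
```

In hand the collar is upright, its axis is within 1 mm of the TCP, and the lug is at 0.61 rad. I carry it over the rack at a foot height of about 200 mm and turn by 0.56.

Call:
move_arm(moves=[[[0,0.015,0,0,0,0.02],[-0.002,0.045,0,0,0,0.06],[-0.004,0.085,0,0,0,0.11],[-0.006,0.127,0,0,0,0.16],[-0.008,0.17,0,0,0,0.21],[-0.011,0.213,0,0,0,0.26],[-0.013,0.256,0,0,0,0.31],[-0.015,0.299,0,0,0,0.36],[-0.017,0.342,0,0,0,0.41],[-0.02,0.385,0,0,0,0.46],[-0.022,0.428,0,0,0,0.5],[-0.024,0.465,0,0,0,0.54],[-0.025,0.495,0,0,0,0.555],[-0.026,0.51,0,0,0,0.559],[-0.026,0.516,0,0,0,0.559],[-0.026,0.516,0,0,0,0.559],[-0.026,0.516,0,0,0,0.559],[-0.026,0.516,0,0,0,0.559]]], jaw=0)

```text
clock: 23.7
eef_pos: [430.8, -237.6, 205.8]
tool_rot: [-3.141, 0.0, -0.557]
force: [0.3, 0.8, -3.9]
width: 37.3
```

```bash
python3 look.py j1 bore_mouth; python3 - <<'E'
from h import *
st=ctrl.read_state();print(st["eef_pos"],st["tool_rot"],rel((429.8,-239.2,110),-.559))
E
```

```text
23.7 [ 430.8 -237.6  205.8] [-3.141  0.    -0.557] [ 0.04  0.44  0.58  1.94 -0.32  0.85  0.23] 37.31833988185965 [ 0.3  0.8 -3.9]
bore_mouth 0.67 [277.7 184.6] [ 431.3 -237.4   57. ]
[ 430.80229857 -237.95369108  205.89593635] [-3.14136003e+00  1.50899181e-04 -5.58004602e-01] [-0.0002  0.0016  0.0959 -0.0002  0.0002  0.001 ]
```

View pics/j1.png

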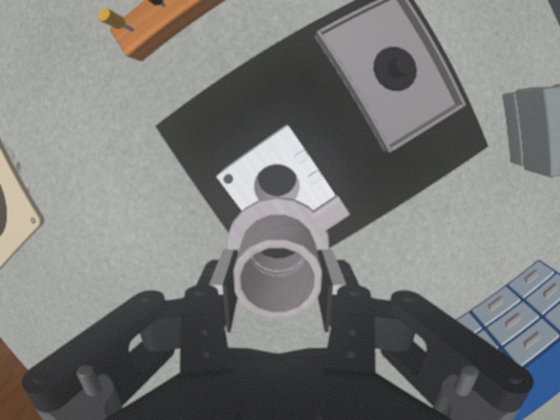

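The collar is over the housing, the lug direction matches the ears, and the cap is still in the tray. I lower to about 50 mm of clearance and check from the fixed cameras.

Call:
move_arm(moves=[[[0,0.001,0.02,0,0,0],[0,0.001,0.05,0,0,0],[0,0.001,0.08,0,0,0],[0,0.001,0.095,0,0,0],[0,0.001,0.1,0,0,0],[0,0.001,0.1,0,0,0],[0,0.001,0.1,0,0,0],[0,0.001,0.1,0,0,0]]], jaw=0)

```text
clock: 24.8
eef_pos: [430.6, -239.6, 106.6]
tool_rot: [-3.141, -0.001, -0.559]
force: [-0.1, -0.6, -2.3]
width: 37.5
```

```bash
cat > ov.py <<'E'
from h import *
import sys
tag=sys.argv[1];bx,by,hy=430,-238.5,.052
st=ctrl.read_state();print(st["eef_pos"],st["tool_rot"],st["clock"],st["width"],st["force"])
Rt=R.from_euler("xyz",st["tool_rot"]);ax=st["eef_pos"]+Rt.apply([-.25,-.7,5]);ly=st["tool_rot"][2]+.611
print("collar foot est",ax,"lug yaw",ly)
out=[]
for n in("scene","side"):
    im=get_image(n);c=cam(im);u=proj(c,(bx,by,80)).astype(int);o=np.array([u[0]-45,u[1]-45]);a=cv2.resize(im["color"][o[1]:o[1]+90,o[0]:o[0]+80],None,fx=5,fy=5,interpolation=cv2.INTER_CUBIC);b=a.copy()
    def pt(P,col):
        q=(proj(c,P)-o)*5+2;cv2.circle(b,tuple(int(v) for v in q),1,col,-1)
    for t in np.linspace(0,2*np.pi,90):
        C,S=np.cos(t),np.sin(t)
        pt((bx+23.5*C,by+23.5*S,57),(0,0,255))
        pt((ax[0]+22*C,ax[1]+22*S,ax[2]),(0,255,0));pt((ax[0]+28*C,ax[1]+28*S,ax[2]+24),(0,255,255))
    for x in(-45,45):
        for y in(-45,45): pt((bx+x*np.cos(hy)-y*np.sin(hy),by+x*np.sin(hy)+y*np.cos(hy),57),(255,0,255))
    for r in np.linspace(28,42,8):pt((ax[0]+r*np.cos(ly),ax[1]+r*np.sin(ly),ax[2]+24),(255,128,0))
    out.append(cv2.hconcat([a,b]))
cv2.imwrite(f"pics/{tag}_sc.png",out[0]);cv2.imwrite(f"pics/{tag}_si.png",out[1])
E
python3 ov.py k; python3 look.py k1 bore_mouth
```

```text
[ 430.58926615 -239.62781647  106.55508395] [-3.14135867e+00 -1.33816902e-03 -5.58873206e-01] 24.8 37.462733611902785 [-0.11445939 -0.64583593 -2.31217176]
collar foot est [ 430.75475787 -238.90431728  101.55491781] lug yaw 0.052126793821990924
24.9 [ 430.4 -239.5  106.3] [-3.141e+00 -1.000e-03 -5.590e-01] [ 0.13  0.59  0.47  2.05 -0.45  0.61  0.35] 37.563128416386284 [ 0.6  0.2 -3.2]
bore_mouth 0.4 [437.7  50.8] [ 601.2 -195.8   57. ]
```

View pics/k_sc.png

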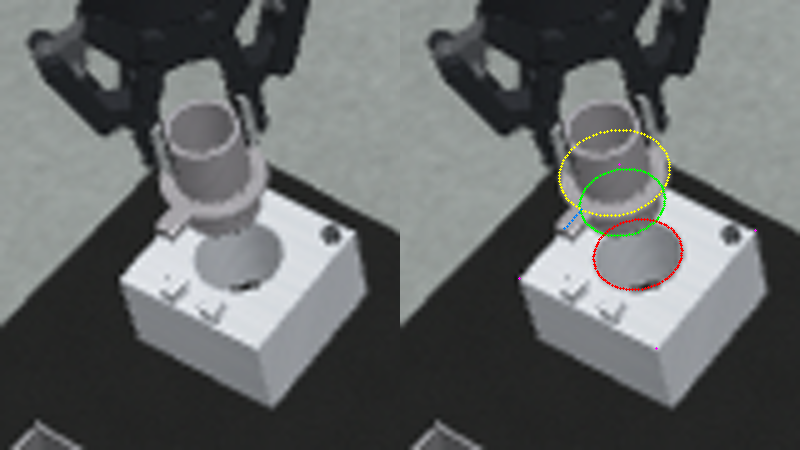

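View pics/k_si.png

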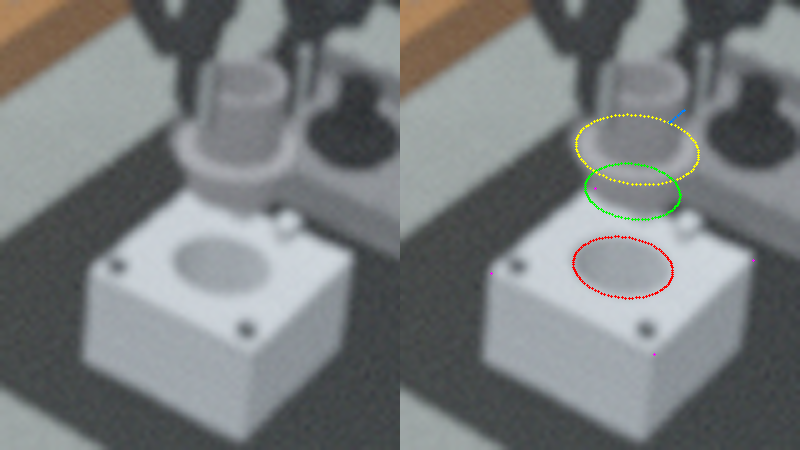

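View pics/k1.png

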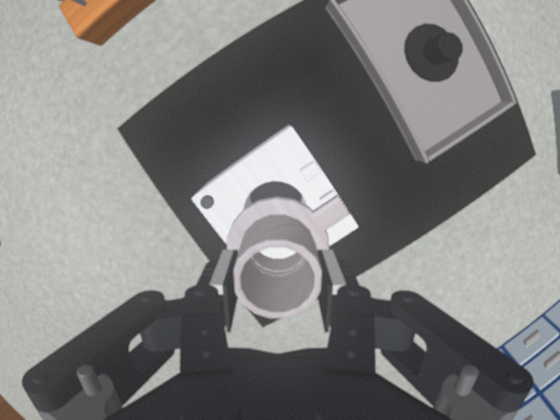

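The overlays match the collar and bore within about 1 px in both views, and the lug points between the ears. I lower most of the way in small steps.

Call:
move_arm(moves=[[[0,0,0.008,0,0,0],[0,0,0.016,0,0,0],[0,0,0.022,0,0,0],[0,0,0.026,0,0,0],[0,0,0.028,0,0,0],[0,0,0.028,0,0,0],[0,0,0.028,0,0,0]]], jaw=0)

```text
clock: 25.88
eef_pos: [430.2, -239.5, 78.1]
tool_rot: [-3.142, -0.0, -0.559]
force: [0.1, 0.6, -2.7]
width: 37.6
```

```bash
python3 ov.py l; python3 look.py l1 bore_mouth cap_center
```

```text
[ 430.23075839 -239.51971661   78.05192844] [-3.14156004e+00 -3.34535066e-04 -5.59093480e-01] 25.875 37.56568027689651 [ 0.11848345  0.62992685 -2.67701165]
collar foot est [ 430.39162136 -238.79444569   73.05186792] lug yaw 0.05190651951039493
25.975 [ 430.3 -239.5   78.1] [-3.142 -0.    -0.559] [ 0.17  0.63  0.42  2.07 -0.49  0.54  0.39] 37.14525176663211 [ 0.8 -0.7 -3.2]
cap_center 0.58 [455.6  42.1] [ 595.7 -193.6   66. ]
```

View pics/l_sc.png

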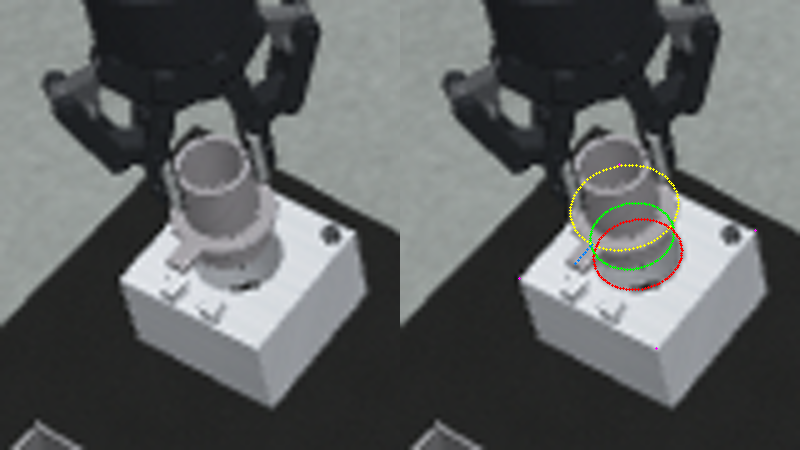

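View pics/l_si.png

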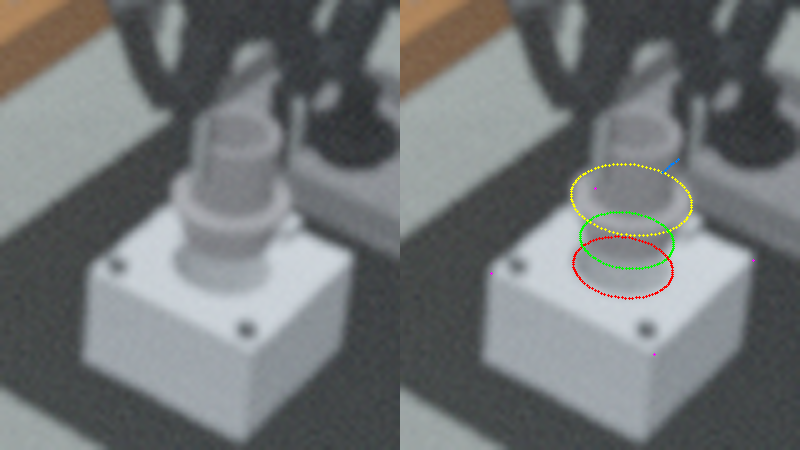

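View pics/l1.png

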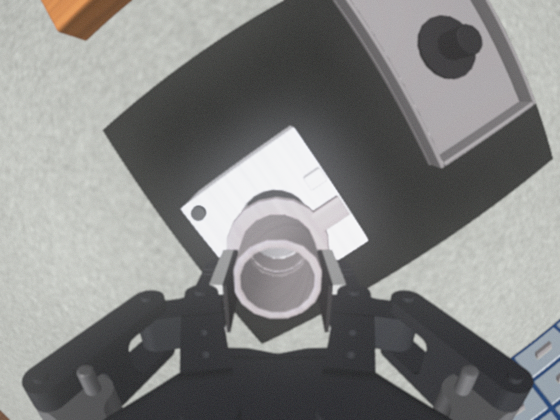

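It is centred and aligned, with the foot estimated at 14–16 mm above the face. I lower 4 mm more and hold.

Call:
move_arm(moves=[[[0,0,0.002,0,0,0],[0,0,0.004,0,0,0],[0,0,0.004,0,0,0],[0,0,0.004,0,0,0],[0,0,0.004,0,0,0],[0,0,0.004,0,0,0],[0,0,0.004,0,0,0],[0,0,0.004,0,0,0]]], jaw=0)

```text
clock: 27.12
eef_pos: [430.1, -239.4, 73.9]
tool_rot: [-3.142, -0.0, -0.559]
force: [0.5, 0.0, -3.0]
width: 37.3
```

```bash
python3 ov.py m; python3 - <<'E'
from h import *
im=get_image("scene");c=cam(im);cv2.imwrite("pics/m_full.png",im["color"]);
for t in("cap_center","tray","sleeve_center","oil_center"):
    print(t,[(round(r["score"],2),np.round(r["uv"])) for r in models.place_of("scene",t)[:2]])
E
```

```text
[ 430.12089579 -239.39180703   73.91607675] [-3.14156263e+00 -7.24674166e-06 -5.59017964e-01] 27.125 37.31695388445646 [ 0.50738424  0.00628283 -3.03497247]
collar foot est [ 430.28030977 -238.66566706   68.91609596] lug yaw 0.051982036204881954
cap_center [(0.86, array([151., 220.]))]
tray [(0.72, array([154., 225.]))]
sleeve_center [(0.59, array([309., 248.])), (0.39, array([254., 290.]))]
oil_center [(0.66, array([294., 293.]))]
```

View pics/m_full.png

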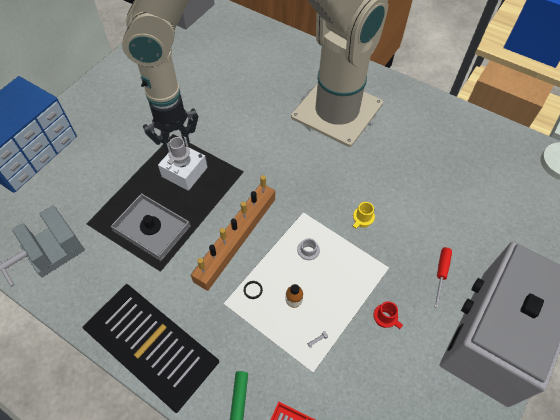

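View pics/m_si.png

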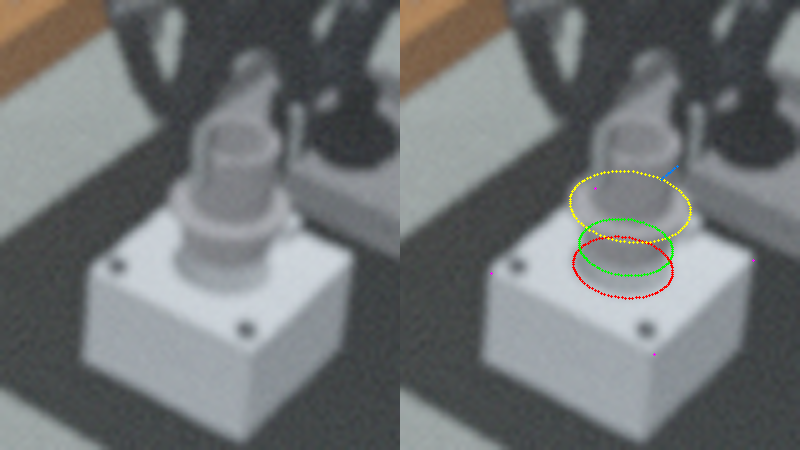

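The cap is in the tray at (151,222), the bystanders are unmoved, and the collar hovers over the bore with no contact force beyond its own weight. I hand in.

```bash
python3 -c "
from cell import job
print(job.finish_job())"
```

```text
the job is handed in; nothing more can be done
None
```

I put the dust cap upright in the grey tray, released. I then gripped the steel collar with the lug by its neck and carried it over the rack with its foot about 200 mm up. I handed the job in while still holding the collar over the bore, at about 27 s of the 56 s allowed.

**Last checks**
- **Collar position:** its foot is estimated 10–12 mm above the housing's top face. Its axis is within about 1 mm of the bore axis.
- **Collar attitude:** upright to about 0.01 rad. The lug is in line with the notch, to within what the pictures show.
- **Contact:** the force reading shows only the collar's weight (about 3 N).
- **Rack and bystanders:** the force readings I took showed no contact with anything unexpected. The last scene picture shows the sleeve, oil bottle, seal and bolt where they were.

**What failed or disagreed**
- **First grasp:** it shut on nothing. The pictures showed the fingertips about 30 mm short of the reported TCP, so I went in lower and the second try held.
- **Grip width:** it read about 2 mm under the true diameter on both the cap's knob and the collar's neck.
- **Foot height:** the side and scene views suggested the collar's foot is up to 2–3 mm lower than the arm's pose implies, which is still well inside the allowed range.

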